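# Close and clip the box of painted stones

## Robot

A 7-joint arm with a two-finger parallel gripper is mounted at the origin on the work surface. World frame = base frame: x ahead of the robot, y to its left, z up, the work surface at z = 0. Lengths are in m, angles in rad, forces in N, time in s.
With the tool pointing down it reaches from about 0.4 to 0.85 m from the base axis. Payload 10.4 kg.
Tool frame: the origin (TCP) lies midway between the tips of the shut fingers; the grasp point (between the pads) lies 19 mm behind it; z points along the fingers, x is the direction in which the jaws open and shut, and the axes are right-handed (so a half turn about z gives the same grasp; the last joint's range is limited). The gripper opens to 87 mm and grips with 3 to 60 N. Pads are 19 mm wide; open, the fingers measure 117 mm over their backs; the gripper's body (75 mm by 190 mm) begins 51 mm behind the grasp point.
Start: joints at [1.238, 0.332, -0.065, 1.46, 0.022, 1.35, -0.088], TCP at [0.191, -0.595, 0.223] pointing down, gripper open.
Joint ranges: [-2.6, 2.6], [-0.5, 2.12], [-1.47, 1.34], [0.16, 2.42], [-1.27, 4.41], [0.06, 2.06], [-2.6, 2.6]. Speed limits (rad/s): [2.22, 2.22, 2.79, 2.79, 3.14, 3.14, 3.14].

## Interface

Orientations are given as a unit quaternion [x, y, z, w].
In Python, from bench import r gives the robot as it stands. The module is installed in compiled form; this text tells all that it offers.
- The arm moves only by the tool play_rows, never from a script. Its argument "commands" is a list of rows, each a list of 7 numbers: the shift along the world's x, y, z in cm, then the turn, a rotation vector about the world's x, y, z in rad, then the finger opening in cm, from 0 to 8.7. A call has 1 to 20 rows; each row shifts and turns the commanded pose from where the row before left it; what a row does not reach is not made up. A row lasts 1/8 s, in which the tool goes at most 62.5 mm and 10.7 degrees, less where a joint would pass 70% of its speed; a pose out of reach is approached as far as the arm can. A call is refused whole if a number of a shift passes 6.25 or a number of a turn 0.188, either way. A call with a gripper value outside its range is refused whole. The fingers move at their own pace and stop on an object; "grip_force" is the grip in N (left out, the last holds). Time passes only in rows, so rows that do not move let the fingers close. It gives the time, the measured TCP pose, the force and the opening at its end, in the units of the state.
- r.read_state(): the state, without advancing time (a new reading comes with each control period).
- r.camera(name): name is "scene" or "top"; returns a dict with "img" (420x560x3 uint8, red, green, blue), "K" (3x3 intrinsics, pixels), "camera_from_world" (4x4, takes a point from world to camera coordinates). Camera axes: x right, y down, z forward; pixel columns grow to the right and rows downward; lengths in m; the calibration is good to about 2 mm. A picture is of the moment at which its call begins. There is no depth.
- r.close_job(): hands the job in, once; it reports no verdict.
The state is a dict: "time": time; "joint_positions": joint angles; "joint_vel": joint speeds; "joint_torque": joint torques, N m; "ee_pos": TCP position; "eef_rot": TCP orientation; "ft_force": force on the tool from outside, world axes, zero at the start; "torque": the same for the moment, N m; "width": finger opening in m.
Only numpy, scipy, OpenCV 4.12 (cv2) and the standard library are available. Lean on these libraries where they do the work, as an engineer would, in place of code of your own. Each camera call takes 0.05 s, during which the arm holds its last target. There are 200 camera calls.

## Task

Put the lid on the box of painted stones, fully home, first swinging out of the way any clip that leans in over the mouth. Then snap all four clips down over the lid in opposite-corner order: any one first, next the clip diagonally opposite, then the other two. Leave the brush jar, the paint jar, the white tub and the loose stone standing where they are.

Things in the scene. Friction and masses are not known exactly. Their poses are not given: they have to be found in the camera images.
- box: Open grey storage box, too heavy to budge, holding painted stones (below 50 mm). Outside 140 (its x) x 180 (its y) x 70 mm high, walls 6 mm, mouth 128 x 168 mm. Origin: centre of its underside, on the table; z up. Two clips are hinged on each short end (+y end = left, -y end = right; -x = near, +x = far).
- lid: Loose white lid, 0.3 kg, starts plug down on the table. Plate 138 (its x) x 176 (its y) x 6 mm; under it a stepped plug 12 mm deep to fit the mouth (121 x 161 mm, lowest 6 mm 115 x 155). Origin: centre of the plug's underside, z up; plate top at 18 mm, handle top at 54. Fits either way round; seated, its origin is 58 mm above the box's. A clip leaning in over the mouth stops it.
- lid_handle (a point): Middle of the lid's bar handle: bar 14 mm wide (lid x), 92 mm long (lid y), 12 mm high, its middle 30 mm above the plate's top, carried on a post at each end.
- clip_left_near (a joint): Hinge angle of the left near clip, rad. 0 = snapped down, lying level over the rim with its underside 1 mm above the seated lid; 1.57 = upright; 2.4 = stop, fully open, leaning outward. A light friction holds it at any angle above 0.7; then a spring catch resists (about 5 N near the tip) until about 0.25, past which it snaps to 0 and stays.
- clip_left_near_hinge (a point): Middle of the left near clip's hinge, on the box at x = -45, y = +98, z = 72 mm (box frame); hinge line along the box's x. The clip is a grey plate 36 mm wide, 4 mm thick, reaching 60 mm from the hinge; its faces lie 5 and 9 mm above the hinge line when closed, as far outside it when upright.
- clip_left_near_tip (a point): Mid-thickness of the left near clip's plate, 2 mm from its free edge (58 mm from the hinge).
- clip_left_far (a joint): Hinge angle of the left far clip, rad. 0 = snapped down, lying level over the rim with its underside 1 mm above the seated lid; 1.57 = upright; 2.4 = stop, fully open, leaning outward. A light friction holds it at any angle above 0.7; then a spring catch resists (about 5 N near the tip) until about 0.25, past which it snaps to 0 and stays.
- clip_left_far_hinge (a point): Middle of the left far clip's hinge, on the box at x = +45, y = +98, z = 72 mm (box frame); hinge line along the box's x. The clip is a grey plate 36 mm wide, 4 mm thick, reaching 60 mm from the hinge; its faces lie 5 and 9 mm above the hinge line when closed, as far outside it when upright.
- clip_left_far_tip (a point): Mid-thickness of the left far clip's plate, 2 mm from its free edge (58 mm from the hinge).
- clip_right_near (a joint): Hinge angle of the right near clip, rad. 0 = snapped down, lying level over the rim with its underside 1 mm above the seated lid; 1.57 = upright; 2.4 = stop, fully open, leaning outward. A light friction holds it at any angle above 0.7; then a spring catch resists (about 5 N near the tip) until about 0.25, past which it snaps to 0 and stays.
- clip_right_near_hinge (a point): Middle of the right near clip's hinge, on the box at x = -45, y = -98, z = 72 mm (box frame); hinge line along the box's x. The clip is a grey plate 36 mm wide, 4 mm thick, reaching 60 mm from the hinge; its faces lie 5 and 9 mm above the hinge line when closed, as far outside it when upright.
- clip_right_near_tip (a point): Mid-thickness of the right near clip's plate, 2 mm from its free edge (58 mm from the hinge).
- clip_right_far (a joint): Hinge angle of the right far clip, rad. 0 = snapped down, lying level over the rim with its underside 1 mm above the seated lid; 1.57 = upright; 2.4 = stop, fully open, leaning outward. A light friction holds it at any angle above 0.7; then a spring catch resists (about 5 N near the tip) until about 0.25, past which it snaps to 0 and stays.
- clip_right_far_hinge (a point): Middle of the right far clip's hinge, on the box at x = +45, y = -98, z = 72 mm (box frame); hinge line along the box's x. The clip is a grey plate 36 mm wide, 4 mm thick, reaching 60 mm from the hinge; its faces lie 5 and 9 mm above the hinge line when closed, as far outside it when upright.
- clip_right_far_tip (a point): Mid-thickness of the right far clip's plate, 2 mm from its free edge (58 mm from the hinge).
- brush_jar: Bystander: glass jar of brushes, 68 mm across, jar 86 mm, brushes up to about 210 mm high. Origin: centre of its underside.
- paint_jar: Bystander: closed paint jar, 72 mm across, 100 mm high. Origin: centre of its underside.
- tub: Bystander: closed round white tub, 80 mm across, 70 mm high. Origin: centre of its underside.
- stone: Bystander: flat painted stone, 86 mm across, 36 mm high. Origin: centre of its underside.
There are look-alikes about, which are no part of the job. What is shaped like the lid but blue or green is not meant.

How it is judged:
On the way, in this order (a step that is already met when the one before it is completed fails the run):
1. the lid is seated fully home on the box, all four clips still open (z of lid in the frame of box between 0.053 and 0.061 m and horizontal distance between lid and box below 0.008 m and angle between lid's own z axis and vertical below 0.04 rad and value of joint each of clip_left_near, clip_left_far, clip_right_near, clip_right_far above 0.8 rad), for 0.2 s.
2. two diagonally opposite clips are snapped down, the other two still open (((value of joint each of clip_left_near, clip_right_far below 0.1 rad and value of joint each of clip_left_far, clip_right_near above 0.8 rad) or (value of joint each of clip_left_far, clip_right_near below 0.1 rad and value of joint each of clip_left_near, clip_right_far above 0.8 rad))), for 0.1 s.
3. all four clips are snapped down (value of joint each of clip_left_near, clip_right_far, clip_left_far, clip_right_near below 0.1 rad), for 0.1 s.
At the end, for the whole second after the job is handed in: The lid is seated on the box (origin 53 to 61 mm above the box's origin, within 8 mm sideways, level within 0.04 rad) and at rest, all four clips are snapped down (angle below 0.1 rad), and the four bystanders stand within 25 mm of where they were (all of step 3 and z of lid in the frame of box between 0.053 and 0.061 m and horizontal distance between lid and box below 0.008 m and angle between lid's own z axis and vertical below 0.04 rad and linear speed of lid below 0.02 m/s and not (distance of brush_jar from where it was at the start of the episode above 0.025 m or angle between brush_jar's own z axis and vertical above 0.3 rad) and not (distance of paint_jar from where it was at the start of the episode above 0.025 m or angle between paint_jar's own z axis and vertical above 0.3 rad) and not (distance of tub from where it was at the start of the episode above 0.025 m or angle between tub's own z axis and vertical above 0.3 rad) and not (distance of stone from where it was at the start of the episode above 0.025 m or angle between stone's own z axis and vertical above 0.3 rad)); the robot touches nothing.
It fails at once if a clip is snapped down next to another while no opposite-corner pair is complete (value of joint any of clip_left_near, clip_right_far below 0.1 rad and value of joint any of clip_left_far, clip_right_near below 0.1 rad and not (value of joint each of clip_left_near, clip_right_far below 0.1 rad) and not (value of joint each of clip_left_far, clip_right_near below 0.1 rad)).
It fails at once if the brush jar is pushed away by more than 25 mm or tipped (distance of brush_jar from where it was at the start of the episode above 0.025 m or angle between brush_jar's own z axis and vertical above 0.3 rad).
It fails at once if the paint jar is pushed away by more than 25 mm or tipped (distance of paint_jar from where it was at the start of the episode above 0.025 m or angle between paint_jar's own z axis and vertical above 0.3 rad).
It fails at once if the tub is pushed away by more than 25 mm or tipped (distance of tub from where it was at the start of the episode above 0.025 m or angle between tub's own z axis and vertical above 0.3 rad).
It fails at once if the stone is pushed away by more than 25 mm or tipped (distance of stone from where it was at the start of the episode above 0.025 m or angle between stone's own z axis and vertical above 0.3 rad).
It also fails if it takes over 72 s, if anything falls off the work surface, if the arm or the gripper's body presses on something with over 40 N, if the wrist force passes 120 N, or if a joint passes its speed limit or range.

## Working session

There is one attempt and no reset: what is moved stays moved. The work goes in short steps, Python scripts to look and compute and a tool call to move; the robot and the scene stay as the last step left them, time stands still between calls to the robot, and variables do not carry over. Pictures are saved under pics/ and viewed, about 8 in all and at most 12, crops included, and the job is handed in when it is done.

Besides the shell and the picture viewer there is one more tool, called after "Emit:" as name(argument=value, ...) on one line, values as JSON. play_rows: Moves the arm, as the interface text tells. Its arguments: {"type":"object","properties":{"commands":{"type":"array","items":{"type":"array","items":{"type":"number"}}},"grip_force":{"type":"number"}},"required":["commands"]}

```bash
mkdir -p pics
cat > h.py <<'E'
import numpy as np, cv2
from bench import r
def snap(n,f=None):
    c=r.camera(n)
    if f: cv2.imwrite('pics/'+f,c['img'][:,:,::-1])
    return c
def proj(c,p):
    p=np.atleast_2d(p); T=c['camera_from_world']; q=(T[:3,:3]@p.T).T+T[:3,3]; u=(c['K']@q.T).T
    return u[:,:2]/u[:,2:]
def ray(c,px,z):
    T=c['camera_from_world'];R=T[:3,:3];o=-R.T@T[:3,3]
    px=np.atleast_2d(np.array(px,float));d=(R.T@np.linalg.inv(c['K'])@np.c_[px,np.ones(len(px))].T).T
    return o+d*((z-o[2])/d[:,2])[:,None]
E
python3 - <<'E'
from h import *
for n in('scene','top'):
    c=snap(n,n+'0.png');T=c['camera_from_world'];print(n,-T[:3,:3].T@T[:3,3],c['K'][0,0],T[:3,:3].round(2).tolist())
s=r.read_state();print({k:np.round(v,3) for k,v in s.items()})
E
```

```text
scene [0.8258348  0.6003902  0.83489075] 431.33148220478506 [[-0.87, 0.49, 0.01], [0.36, 0.66, -0.66], [-0.33, -0.57, -0.75]]
top [ 2.14953078e-01 -5.43671517e-04  1.73000984e+00] 543.7014944998027 [[0.01, -1.0, 0.01], [-0.99, -0.01, -0.16], [0.16, -0.01, -0.99]]
{'time': np.float64(0.1), 'joint_positions': array([ 1.238,  0.333, -0.065,  1.461,  0.022,  1.35 , -0.089]), 'joint_vel': array([-0.   , -0.   ,  0.001, -0.004, -0.   , -0.   , -0.   ]), 'joint_torque': array([ 2.0000e-03, -6.2455e+01,  2.5000e-02, -3.9072e+01, -6.1000e-02,
        3.7000e-02,  0.0000e+00]), 'ee_pos': array([ 0.19 , -0.595,  0.222]), 'eef_rot': array([ 0.808, -0.59 , -0.001, -0.   ]), 'ft_force': array([-0.284,  0.201,  0.152]), 'torque': array([-0.009,  0.003, -0.05 ]), 'width': np.float64(0.087)}
```

View pics/scene0.png

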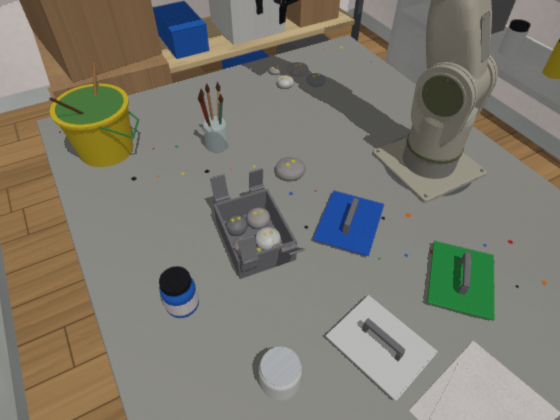

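View pics/top0.png

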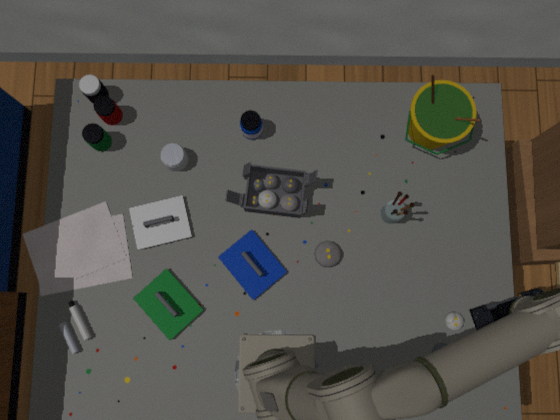

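The scene view shows the box at about (255,232), the white lid at (382,343), and the tub and jars around them. In the top view the box is at (278,190) and the lid at (160,222). I'll measure the lid and enlarge the box.

Run:
```python
from h import *
ct=snap('top');cs=snap('scene')
for n,c,seed in(('top',ct,(145,230)),('scene',cs,(370,360))):
    g=c['img'].astype(int); m=((g.min(2)>150)&(g.max(2)-g.min(2)<40)).astype('u1')
    k,l,st,ce=cv2.connectedComponentsWithStats(m)
    i=l[seed[1],seed[0]]; print(n,st[i],ct['img'][seed[1],seed[0]] )
    cn=max(cv2.findContours((l==i).astype('u1'),0,1)[0],key=cv2.contourArea)
    hull=cv2.convexHull(cn)[:,0,:]
    w=ray(c,hull,0.018)[:,:2]
    rc=cv2.minAreaRect((w*1000).astype('f4'));print(rc)
a=cv2.resize(ct['img'][150:230,220:340],(600,400),interpolation=cv2.INTER_CUBIC)
b=cv2.resize(cs['img'][160:280,190:310],(600,600),interpolation=cv2.INTER_CUBIC)
cv2.imwrite('pics/bt.png',a[:,:,::-1]);cv2.imwrite('pics/bs.png',b[:,:,::-1])
```

```text
top [     0      0    560    420 234650] [149 152 151]
((546.3004760742188, -12.69183349609375), (1368.9635009765625, 1908.0889892578125), 0.7177104353904724)
scene [ 326  295  112  106 5057] [55 54 50]
((462.8930358886719, 375.16949462890625), (137.55125427246094, 175.46737670898438), 14.313559532165527)
```

View pics/bt.png

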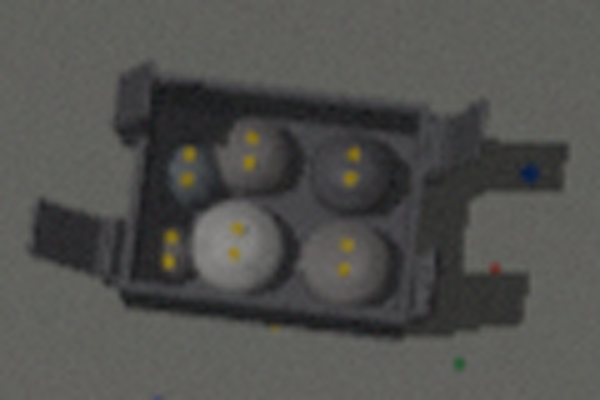

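View pics/bs.png

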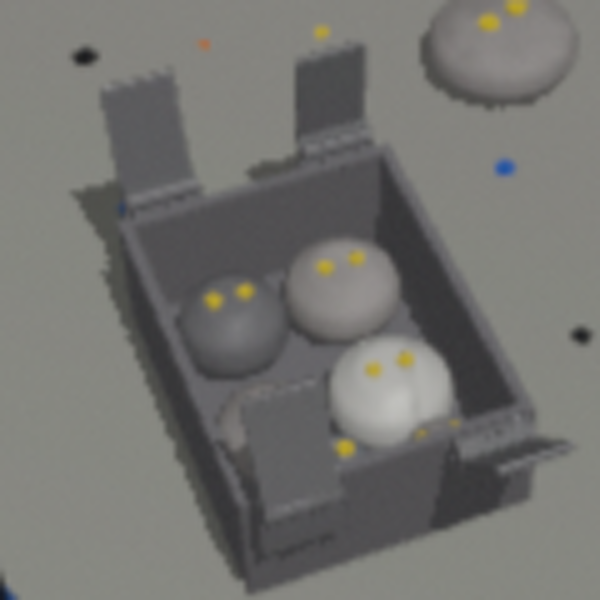

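Run:
```python
from h import *
ct=snap('top');cs=snap('scene')
g=ct['img'].astype(int)
for th in (165,180):
    m=((g.min(2)>th)).astype('u1');m[:, :110]=0;m[:,200:]=0;m[:190]=0;m[255:]=0
    cn=max(cv2.findContours(m,0,1)[0],key=cv2.contourArea)
    print('lid top',th,cv2.minAreaRect((ray(ct,cv2.convexHull(cn)[:,0],0.018)[:,:2]*1000).astype('f4')))
f=lambda p,ox,oy:np.array(p)/5.+[ox-.4,oy-.4]
# FL, NL? order: farleft, farright, nearright, nearleft
T=f([(150,80),(428,105),(405,308),(122,290)],220,150)
S=f([(246,557),(125,225),(385,150),(532,408)],190,160)
for n,c,q in(('top',ct,T),('scene',cs,S)):
    w=ray(c,q,.07)[:,:2]*1000; print(n,w.round().tolist(),cv2.minAreaRect(w.astype('f4')),w.mean(0))
    ydir=(w[0]+w[3]-w[1]-w[2]);xdir=w[0]+w[1]-w[2]-w[3];print(np.degrees(np.arctan2(-ydir[0],ydir[1])),np.degrees(np.arctan2(xdir[1],xdir[0])),np.linalg.norm(ydir)/2,np.linalg.norm(xdir)/2)
for n,seed in(('brush',(395,212)),('paint',(252,118)),('tub',(174,155)),('stone',(327,254))): print(n,ray(ct,seed,{'brush':.086,'paint':.1,'tub':.07,'stone':.03}[n]).round(3))
```

```text
Traceback (most recent call last):
ValueError: max() iterable argument is empty
```

Run:
```python
from h import *
ct=snap('top');cs=snap('scene')
g=ct['img'].astype(int); print(g[222,135:190:6].tolist(), g[205,100:130:6].tolist())
for th in (125,140):
    m=((g.min(2)>th)).astype('u1');m[:, :110]=0;m[:,200:]=0;m[:190]=0;m[255:]=0
    cn=max(cv2.findContours(m,0,1)[0],key=cv2.contourArea)
    print('lid top',th,cv2.minAreaRect((ray(ct,cv2.convexHull(cn)[:,0],0.018)[:,:2]*1000).astype('f4')))
f=lambda p,ox,oy:np.array(p)/5.+[ox-.4,oy-.4]
T=f([(150,80),(428,105),(405,308),(122,290)],220,150)
S=f([(246,557),(125,225),(385,150),(532,408)],190,160)
for n,c,q in(('top',ct,T),('scene',cs,S)):
    w=ray(c,q,.07)[:,:2]*1000; print(n,w.round().tolist(),cv2.minAreaRect(w.astype('f4')),w.mean(0))
    ydir=(w[0]+w[3]-w[1]-w[2]);xdir=w[0]+w[1]-w[2]-w[3];print(np.degrees(np.arctan2(-ydir[0],ydir[1])),np.degrees(np.arctan2(xdir[1],xdir[0])),np.linalg.norm(ydir)/2,np.linalg.norm(xdir)/2)
for n,seed in(('brush',(395,212)),('paint',(252,118)),('tub',(174,155)),('stone',(327,254))): print(n,ray(ct,seed,{'brush':.086,'paint':.1,'tub':.07,'stone':.03}[n]).round(3))
```

```text
[[154, 154, 153], [149, 149, 148], [80, 79, 82], [79, 79, 83], [59, 59, 61], [82, 82, 82], [120, 121, 122], [150, 148, 148], [149, 148, 150], [54, 54, 51]] [[141, 136, 136], [137, 133, 133], [97, 97, 95], [95, 97, 92], [98, 97, 94]]
lid top 125 ((463.4367980957031, 375.3849182128906), (136.13705444335938, 173.6780242919922), 14.370156288146973)
lid top 140 ((462.0323486328125, 375.8798522949219), (132.5383758544922, 170.6528778076172), 14.442546844482422)
top [[635.0, 90.0], [621.0, -85.0], [492.0, -70.0], [502.0, 105.0]] ((561.2853393554688, 10.199417114257812), (179.0529022216797, 134.65542602539062), 85.26091003417969) [562.45714171   9.99131087]
-3.964646219294755 -6.34936239455228 175.35013313476892 132.33760150181334
scene [[650.0, 116.0], [619.0, -84.0], [486.0, -68.0], [504.0, 106.0]] ((566.4571533203125, 24.013076782226562), (201.67135620117188, 143.87466430664062), 83.39041900634766) [564.29580493  17.51418391]
-7.460958961691128 -1.0926547754253544 188.28319186651527 139.4730537617245
brush [[ 0.489 -0.36   0.086]]
paint [[0.781 0.083 0.1  ]]
tub [[0.667 0.328 0.07 ]]
stone [[ 0.363 -0.155  0.03 ]]
```

```bash
cat >> h.py <<'E'
def prof(c,cx,cy,yaw,axis,vals,other,z):
    R=np.array([[np.cos(yaw),-np.sin(yaw)],[np.sin(yaw),np.cos(yaw)]]);out=[]
    g=cv2.cvtColor(c['img'],cv2.COLOR_RGB2GRAY).astype('f4')
    for v in vals:
        q=np.array([(v,o) if axis==0 else (o,v) for o in other])@R.T+[cx,cy]
        u=proj(c,np.c_[q,np.full(len(q),z)]).astype('f4')
        out.append(cv2.remap(g,u[:,:1],u[:,1:],cv2.INTER_LINEAR).ravel())
    return np.array(out)
E
python3 - <<'E'
from h import *
for n in('top','scene'):
    c=snap(n)
    for ax,s in((0,1),(0,-1),(1,1),(1,-1)):
        h=.07 if ax==0 else .09
        v=s*(h+np.arange(-.018,.0161,.002)); o=np.linspace(-.06,.06,41) if ax==0 else np.linspace(-.02,.02,21)
        p=prof(c,.5630,.0105,np.radians(-5.5),ax,v,o,.07)
        k=len(o)//2
        print(n,'xy'[ax],s,(v*1000).round().astype(int).tolist());print('  lo',p[:,:k].mean(1).round().astype(int).tolist());print('  hi',p[:,k:].mean(1).round().astype(int).tolist())
E
```

```text
top x 1 [52, 54, 56, 58, 60, 62, 64, 66, 68, 70, 72, 74, 76, 78, 80, 82, 84, 86]
  lo [35, 34, 35, 35, 41, 52, 62, 72, 81, 89, 94, 95, 95, 95, 95, 95, 95, 95]
  hi [34, 33, 33, 34, 37, 45, 55, 66, 76, 85, 92, 95, 95, 95, 95, 95, 96, 95]
top x -1 [-52, -54, -56, -58, -60, -62, -64, -66, -68, -70, -72, -74, -76, -78, -80, -82, -84, -86]
  lo [77, 76, 75, 74, 73, 71, 69, 69, 68, 63, 53, 42, 36, 36, 41, 60, 79, 91]
  hi [97, 92, 86, 80, 74, 69, 68, 69, 67, 59, 47, 37, 35, 37, 51, 72, 87, 95]
top y 1 [72, 74, 76, 78, 80, 82, 84, 86, 88, 90, 92, 94, 96, 98, 100, 102, 104, 106]
  lo [39, 40, 40, 37, 33, 34, 49, 65, 73, 83, 91, 94, 96, 95, 95, 96, 96, 95]
  hi [40, 40, 40, 38, 34, 38, 53, 66, 73, 82, 88, 91, 92, 93, 94, 96, 96, 95]
top y -1 [-72, -74, -76, -78, -80, -82, -84, -86, -88, -90, -92, -94, -96, -98, -100, -102, -104, -106]
  lo [59, 64, 67, 68, 67, 64, 63, 67, 65, 59, 53, 52, 51, 51, 51, 51, 51, 50]
  hi [36, 40, 42, 45, 50, 55, 61, 65, 66, 59, 52, 48, 48, 47, 48, 50, 51, 51]
scene x 1 [52, 54, 56, 58, 60, 62, 64, 66, 68, 70, 72, 74, 76, 78, 80, 82, 84, 86]
  lo [86, 85, 84, 83, 8
[... 247 characters left out ...]
 58, 57, 56, 56, 58, 65, 83, 98, 108, 119, 129, 132, 132, 132, 132, 132, 132]
  hi [56, 56, 56, 56, 57, 60, 74, 92, 103, 113, 126, 132, 133, 133, 133, 133, 133, 133]
scene y 1 [72, 74, 76, 78, 80, 82, 84, 86, 88, 90, 92, 94, 96, 98, 100, 102, 104, 106]
  lo [173, 166, 158, 147, 136, 126, 114, 105, 98, 89, 83, 81, 80, 80, 79, 78, 77, 76]
  hi [132, 136, 134, 129, 119, 111, 105, 102, 96, 88, 82, 81, 80, 80, 80, 80, 80, 80]
scene y -1 [-72, -74, -76, -78, -80, -82, -84, -86, -88, -90, -92, -94, -96, -98, -100, -102, -104, -106]
  lo [81, 80, 80, 81, 82, 84, 88, 95, 97, 95, 89, 84, 84, 89, 102, 117, 128, 131]
  hi [81, 80, 80, 80, 81, 83, 87, 95, 103, 111, 121, 127, 130, 130, 131, 132, 132, 132]
```

```bash
cat >> h.py <<'E'
B=np.array([.5617,.0106]);YAW=np.radians(-6.5)
RB=np.array([[np.cos(YAW),-np.sin(YAW),0],[np.sin(YAW),np.cos(YAW),0],[0,0,1]])
def b2w(p): return (RB@np.atleast_2d(p).T).T+[B[0],B[1],0]
def clippt(c,px,xb):
    T=c['camera_from_world'];R=T[:3,:3];o=-R.T@T[:3,3]
    d=R.T@np.linalg.inv(c['K'])@np.array([px[0],px[1],1.])
    ob=RB.T@(o-[B[0],B[1],0]);db=RB.T@d
    return ob+db*(xb-ob[0])/db[0]
E
python3 - <<'E'
from h import *
cs=snap('scene');ct=snap('top')
f=lambda p,ox,oy:np.array(p)/5.+[ox-.4,oy-.4]
for n,c,p,xb,s in(('RF',cs,(140,80),45,-1),('RN',cs,(332,50),-45,-1),('LF',cs,(282,385),45,1),('LN',cs,(537,456),-45,1)):
    q=clippt(c,f(p,190,160),xb/1000)*1000
    dy=-(q[1]-s*98)*s; dz=q[2]-72   # closed: inward 60, up 7
    a=np.degrees(np.arctan2(dz,dy)-np.arctan2(7,60));print(n,q.round(),'r',np.hypot(dy,dz).round(),'angle deg',a.round())
# overlay hinge/rim checks
img=ct['img'].copy()
def ov(c,x0,y0,w,h,k):
    im=cv2.resize(c['img'][y0:y0+h,x0:x0+w],(w*k,h*k),interpolation=cv2.INTER_CUBIC)
    P=[(x,y,z) for z in(.07,) for x,y in((-.07,-.09),(.07,-.09),(.07,.09),(-.07,.09))]
    u=((proj(c,b2w(P))-[x0,y0]+.5)*k).astype(int)
    cv2.polylines(im,[u.reshape(-1,1,2).astype('i4')],True,(255,0,0),1)
    for s in(1,-1):
        for x in(.045,-.045):
            for a,col in((50,(255,255,0)),(90,(0,255,0)),(115,(0,255,255)),(137.5,(255,0,255))):
                t=np.radians(a);y=s*(.098-(.06*np.cos(t)-.007*np.sin(t)));z=.072+.06*np.sin(t)+.007*np.cos(t)
                v=((proj(c,b2w([(x-.018,y,z),(x+.018,y,z)]))-[x0,y0]+.5)*k).astype(int)
                cv2.line(im,tuple(map(int,v[0])),tuple(map(int,v[1])),col,1)
    return im
a=ov(ct,215,150,130,90,3);b=ov(cs,190,150,130,130,3)
o=np.zeros((390,790,3),'u1');o[:270,:390]=a;o[:390,400:790]=b
cv2.imwrite('pics/ov.png',o[:,:,::-1])
E
```

```text
RF [  45. -112.  136.] r 65.0 angle deg 96.0
RN [-45. -97. 136.] r 64.0 angle deg 83.0
LF [ 45.  85. 138.] r 67.0 angle deg 72.0
LN [-45. 142. 114.] r 61.0 angle deg 130.0
```

View pics/ov.png

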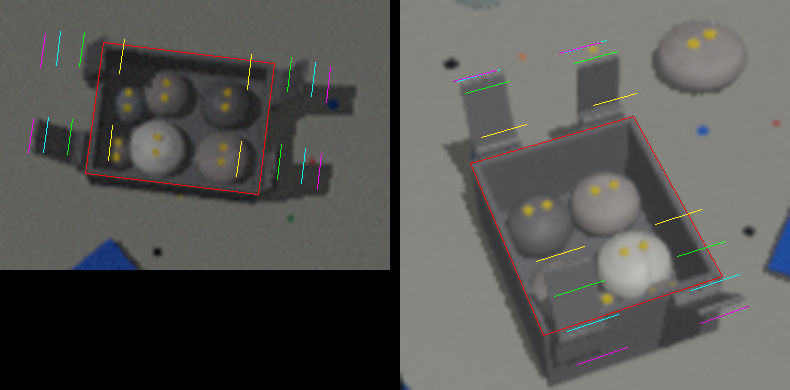

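The red rim outline fits the box in both views. LF (scene overlay tip at (565,268)) leans in at roughly 75–80°, RN is at about 85–90°, RF about 100°, and LN is open at about 130°. I'll move over the box, then push LF and RN outward.

Emit:
play_rows(commands=[[0,0,4.3,0,0,0,0],[0,0,4.3,0,0,0,0],[0,0,4.3,0,0,0,0],[3.1,5.05,0,0,0,0.095,0],[3.1,5.05,0,0,0,0.095,0],[3.1,5.05,0,0,0,0.095,0],[3.1,5.05,0,0,0,0.095,0],[3.1,5.05,0,0,0,0.095,0],[3.1,5.05,0,0,0,0.095,0],[3.1,5.05,0,0,0,0.095,0],[3.1,5.05,0,0,0,0.095,0],[3.1,5.05,0,0,0,0.095,0],[3.1,5.05,0,0,0,0.095,0],[3.1,5.05,0,0,0,0.095,0],[3.1,5.05,0,0,0,0.095,0],[0,0,0,0,0,0,0]], grip_force=30)

```text
time: 2.6
ee_pos: [0.5633, 0.0159, 0.3509]
eef_rot: [0.998, -0.056, -0.0, -0.001]
ft_force: [-0.5, -0.9, 0.1]
width: 0.0002
```

```bash
cat >> h.py <<'E'
def st():
    s=r.read_state();x,y,z,w=s['eef_rot'];xa=np.degrees(np.arctan2(2*(x*y+w*z),1-2*(y*y+z*z)));tilt=np.degrees(np.arccos(-(1-2*(x*x+y*y))))
    p=np.array(s['ee_pos']);pb=RB.T@(p-[B[0],B[1],0])
    print('t%.2f'%s['time'],'w',(p*1000).round(1),'box',(pb*1000).round(1),'yaw %.2f tilt %.2f'%(xa,tilt),'F',np.round(s['ft_force'],1),'w%.1f'%(s['width']*1000));return p
E
python3 - <<'E'
from h import *
p=st()
for n,q in(('RN in',(-.045,-.065,.115)),('RN out',(-.045,-.11,.115)),('LF in',(.045,.055,.115)),('LF out',(.045,.115,.115))):print(n,(b2w(q)*1000).round(1))
E
```

```text
t2.60 w [563.3  15.9 350.9] box [  0.9   5.4 350.9] yaw -6.43 tilt 0.17 F [-0.5 -0.9  0.1] w0.2
RN in [[509.6 -48.9 115. ]]
RN out [[504.5 -93.6 115. ]]
LF in [[612.6  60.2 115. ]]
LF out [[619.4 119.8 115. ]]
```

Emit:
play_rows(commands=[[1,0.9,-4.7,0,0,0,0],[1,0.9,-4.7,0,0,0,0],[1,0.9,-4.7,0,0,0,0],[1,0.9,-4.7,0,0,0,0],[1,0.9,-4.7,0,0,0,0],[0,0,0,0,0,0,0],[0.17,1.5,0,0,0,0,0],[0.17,1.5,0,0,0,0,0],[0.17,1.5,0,0,0,0,0],[0.17,1.5,0,0,0,0,0],[0,0,0,0,0,0,0],[-0.34,-3,0,0,0,0,0],[-0.34,-3,0,0,0,0,0]])

```text
time: 4.22
ee_pos: [0.6124, 0.0549, 0.1165]
eef_rot: [0.998, -0.06, -0.0, 0.0]
ft_force: [0.5, -1.4, -0.1]
width: -0.0001
```

Run:
```python
from h import *
st()
```

```text
t4.22 w [612.4  54.9 116.5] box [ 45.4  49.7 116.5] yaw -6.91 tilt 0.00 F [ 0.5 -1.4 -0.1] w-0.1
```

Emit:
play_rows(commands=[[0,0,5,0,0,0,0],[-3.43,-3.64,0,0,0,0,0],[-3.43,-3.64,0,0,0,0,0],[-3.43,-3.64,0,0,0,0,0],[0,0,0,0,0,0,0],[0,0,-5,0,0,0,0],[-0.17,-1.5,0,0,0,0,0],[-0.17,-1.5,0,0,0,0,0],[-0.17,-1.5,0,0,0,0,0],[0,0,0,0,0,0,0],[0.25,2.25,0,0,0,0,0],[0.25,2.25,0,0,0,0,0],[0,2,5,0,0,0,4],[0,4,5,0,0,0.1,4],[0,5.5,2,0,0,0.1,4],[0,6,0,0,0,0.1,4],[0,6,0,0,0,0.062,4],[-0.7,5.5,0,0,0,0,4],[-0.7,5.5,0,0,0,0,4],[0,0,0,0,0,0,4]])

```text
time: 6.72
ee_pos: [0.4929, 0.2962, 0.2361]
eef_rot: [0.992, 0.124, -0.0, -0.001]
ft_force: [0.1, -1.1, -0.0]
width: 0.04
```

Run:
```python
from h import *
st()
cs=snap('scene');ct=snap('top')
a=cv2.resize(ct['img'][150:230,220:330],(440,320),interpolation=cv2.INTER_CUBIC)
b=cv2.resize(cs['img'][160:280,195:305],(352,384),interpolation=cv2.INTER_CUBIC)
o=np.zeros((384,792,3),'u1');o[:320,:440]=a;o[:,440:]=b
cv2.imwrite('pics/c2.png',o[:,:,::-1])
```

```text
t6.72 w [492.9 296.2 236.1] box [-100.7  276.   236.1] yaw 14.28 tilt 0.17 F [ 0.1 -1.1 -0. ] w40.0
```

View pics/c2.png

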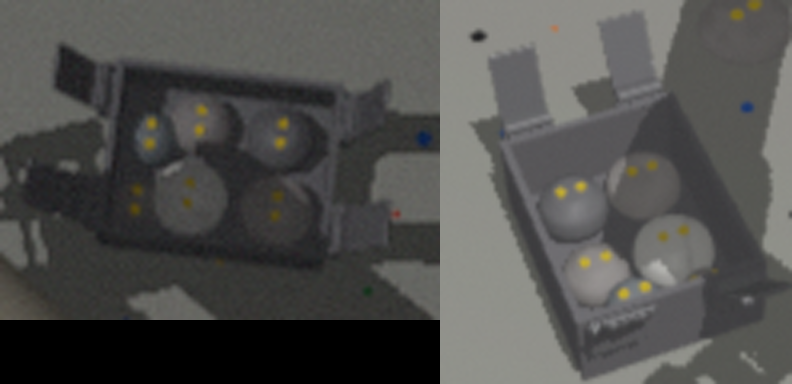

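All four clips now lean outward: top crop LF at (85,80), RN at (360,225), RF at (365,105), LN at (65,190). Next is the lid.

Emit:
play_rows(commands=[[-1.5,3.95,-2,0,0,0,4],[-1.5,3.95,-2,0,0,0,4],[0,0,-4,0,0,0,4],[0,0,-4,0,0,0,4],[0,0,-3,0,0,0,4],[0,0,-1.2,0,0,0,4],[0,0,0,0,0,0,4],[0,0,0,0,0,0,4]])

```text
time: 7.82
ee_pos: [0.4664, 0.3699, 0.0749]
eef_rot: [0.993, 0.12, 0.001, -0.0]
ft_force: [0.2, 0.1, 0.2]
width: 0.0402
```

Run:
```python
from h import *
st()
```

```text
t7.83 w [466.4 369.9  74.9] box [-135.3  346.2   74.9] yaw 13.77 tilt 0.12 F [0.2 0.1 0.2] w40.2
```

Emit:
play_rows(commands=[[-0.3,0.5,-2.3,0,0,0.01,4],[0,0,-2.3,0,0,0,4],[0,0,0,0,0,0,4],[0,0,0,0,0,0,4],[0,0,0,0,0,0,1],[0,0,0,0,0,0,0],[0,0,0,0,0,0,0],[0,0,0,0,0,0,0],[0,0,0,0,0,0,0]], grip_force=35)

```text
time: 8.95
ee_pos: [0.4627, 0.3746, 0.0276]
eef_rot: [0.992, 0.125, 0.0, -0.0]
ft_force: [-0.9, -0.5, 2.1]
width: 0.0137
```

Run:
```python
from h import *
st()
```

```text
t8.95 w [462.7 374.6  27.6] box [-139.6  350.4   27.6] yaw 14.38 tilt 0.02 F [-0.9 -0.5  2.1] w13.7
```

Emit:
play_rows(commands=[[0,0,2,0,0,0,0],[0,0,4,0,0,0,0],[0,0,5,0,0,0,0],[0,0,5,0,0,0,0],[1.41,-5.2,0,0,0,-0.052,0],[1.41,-5.2,0,0,0,-0.052,0],[1.41,-5.2,0,0,0,-0.052,0],[1.41,-5.2,0,0,0,-0.052,0],[1.41,-5.2,0,0,0,-0.052,0],[1.41,-5.2,0,0,0,-0.052,0],[1.41,-5.2,0,0,0,-0.052,0],[0,0,0,0,0,0,0],[0,0,0,0,0,0,0],[0,0,0,0,0,0,0]])

```text
time: 10.7
ee_pos: [0.561, 0.0123, 0.1879]
eef_rot: [0.998, -0.055, 0.0, -0.0]
ft_force: [0.5, 0.7, -3.3]
width: 0.0132
```

Run:
```python
from h import *
st()
cs=snap('scene','s3.png')
# white lid in scene: plate-top rect
g=cs['img'].astype(int);z=r.read_state()['ee_pos'][2]-.011
m=((g.min(2)>135)&(g.max(2)-g.min(2)<40)).astype('u1')
for c in sorted(cv2.findContours(m,0,1)[0],key=cv2.contourArea)[-3:]:
    print(cv2.contourArea(c),cv2.minAreaRect((ray(cs,cv2.convexHull(c)[:,0],z)[:,:2]*1000).astype('f4')))
```

```text
t10.70 w [561.   12.3 187.9] box [ -0.9   1.7 187.9] yaw -6.32 tilt 0.03 F [ 0.5  0.7 -3.3] w13.2
2087.0 ((563.8024291992188, 50.24812316894531), (106.99761962890625, 140.42245483398438), 83.19414520263672)
3949.0 ((897.5126953125, -890.7479858398438), (719.59619140625, 122.74279022216797), 83.95134735107422)
51147.0 ((722.0320434570312, 335.0673828125), (305.4304504394531, 899.1917114257812), 39.52921676635742)
```

View pics/s3.png

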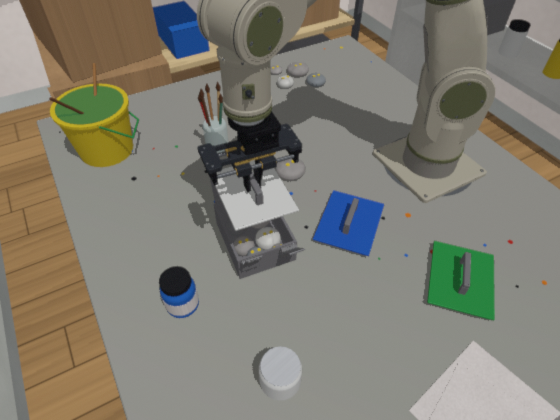

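The lid is held level over the box (plate at about (258,195) in the scene view) and the clips are clear of it. Lowering.

Emit:
play_rows(commands=[[0.1,-0.27,-3,0,0,0,0],[0,0,-3,0,0,0,0],[0,0,-2,0,0,0,0],[0,0,0,0,0,0,0],[0,0,0,0,0,0,0]])

```text
time: 11.38
ee_pos: [0.5629, 0.0083, 0.1085]
eef_rot: [0.998, -0.056, 0.001, -0.0]
ft_force: [0.5, -0.4, -3.1]
width: 0.0136
```

Run:
```python
from h import *
st()
```

```text
t11.38 w [562.9   8.3 108.5] box [  1.5  -2.1 108.5] yaw -6.45 tilt 0.09 F [ 0.5 -0.4 -3.1] w13.6
```

Emit:
play_rows(commands=[[-0.15,0.1,-0.6,0,0,0,0],[0,0,-0.5,0,0,0,0],[0,0,-0.4,0,0,0,0],[0,0,-0.4,0,0,0,0],[0,0,-0.3,0,0,0,0],[0,0,-0.1,0,0,0,0],[0,0,0,0,0,0,0]])

```text
time: 12.25
ee_pos: [0.5608, 0.0089, 0.0855]
eef_rot: [0.998, -0.056, 0.0, 0.0]
ft_force: [-6.5, -1.6, 11.5]
width: 0.0138
```

Run:
```python
from h import *
st()
```

```text
t12.25 w [560.8   8.9  85.5] box [-0.7 -1.8 85.5] yaw -6.48 tilt 0.04 F [-6.5 -1.6 11.5] w13.8
```

It seated at the expected height with a small contact force. Releasing.

Emit:
play_rows(commands=[[0,0,0,0,0,0,3.5],[0,0,0,0,0,0,3.5],[0,0,0,0,0,0,3.5],[0,0,3,0,0,0,3.5],[0,0,5,0,0,0,3.5],[0,0,4,0,0,0,0],[0,0,0,0,0,0,0],[0,0,0,0,0,0,0]])

```text
time: 13.25
ee_pos: [0.5604, 0.0087, 0.2036]
eef_rot: [0.998, -0.057, -0.0, 0.0]
ft_force: [-1.0, 0.1, -0.4]
width: 0.0123
```

Run:
```python
from h import *
st()
cs=snap('scene');ct=snap('top')
g=cs['img'].astype(int)
m=((g.min(2)>135)&(g.max(2)-g.min(2)<40)).astype('u1');m[:,:200]=0;m[:,310:]=0;m[:150]=0;m[290:]=0
c=max(cv2.findContours(m,0,1)[0],key=cv2.contourArea);print(cv2.contourArea(c),cv2.minAreaRect((ray(cs,cv2.convexHull(c)[:,0],.076)[:,:2]*1000).astype('f4')))
a=cv2.resize(ct['img'][150:230,220:330],(440,320),interpolation=cv2.INTER_CUBIC)
b=cv2.resize(cs['img'][160:280,195:305],(352,384),interpolation=cv2.INTER_CUBIC)
o=np.zeros((384,792,3),'u1');o[:320,:440]=a;o[:,440:]=b
cv2.imwrite('pics/c4.png',o[:,:,::-1])
for n,s,x in(('LN',1,-.045),('LF',1,.045),('RN',-1,-.045),('RF',-1,.045)):
    print(n,'out',(b2w((x,s*.165,.105))*1000).round(1),'in',(b2w((x,s*.06,.105))*1000).round(1),'press',(b2w((x,s*.05,.083))*1000).round(1))
```

```text
t13.25 w [560.4   8.7 203.6] box [ -1.   -2.  203.6] yaw -6.48 tilt 0.04 F [-1.   0.1 -0.4] w12.3
2731.5 ((560.6514892578125, 18.392623901367188), (162.36782836914062, 140.85275268554688), 83.53382110595703)
LN out [[535.7 179.6 105. ]] in [[523.8  75.3 105. ]] press [[522.6  65.4  83. ]]
LF out [[625.1 169.4 105. ]] in [[613.2  65.1 105. ]] press [[612.1  55.2  83. ]]
RN out [[ 498.3 -148.2  105. ]] in [[510.2 -43.9 105. ]] press [[511.3 -34.   83. ]]
RF out [[ 587.7 -158.4  105. ]] in [[599.6 -54.1 105. ]] press [[600.8 -44.2  83. ]]
```

View pics/c4.png

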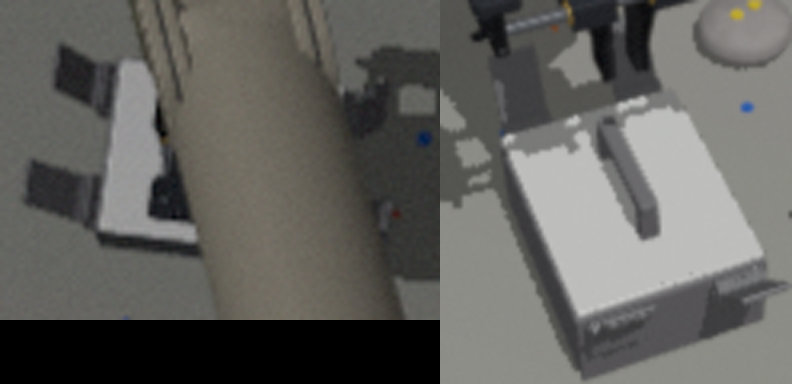

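The lid is seated flat (handle at (628,180) in the crop) with all four clips open. The first clip will be LF.

Emit:
play_rows(commands=[[2.16,5.36,0,0,0,0,0],[2.16,5.36,0,0,0,0,0],[2.16,5.36,0,0,0,0,0],[0,0,-3.3,0,0,0,0],[0,0,-3.3,0,0,0,0],[0,0,-3.3,0,0,0,0],[0,0,0,0,0,0,0],[-0.24,-2.1,0,0,0,0,0],[-0.24,-2.1,0,0,0,0,0],[-0.24,-2.1,0,0,0,0,0],[-0.24,-2.1,0,0,0,0,0],[0,0,0,0,0,0,0]])

```text
time: 14.85
ee_pos: [0.6164, 0.0836, 0.106]
eef_rot: [0.998, -0.058, 0.0, 0.0]
ft_force: [0.5, 0.7, 0.5]
width: 0.0009
```

Run:
```python
from h import *
st()
```

```text
t14.85 w [616.4  83.6 106. ] box [ 46.1  78.7 106. ] yaw -6.64 tilt 0.06 F [0.5 0.7 0.5] w0.9
```

Emit:
play_rows(commands=[[-0.12,-1,0,0,0,0,0],[-0.12,-1,0,0,0,0,0],[-0.08,-0.7,-0.6,0,0,0,0],[0,0,-0.8,0,0,0,0],[0,0,-0.8,0,0,0,0],[0,0,0,0,0,0,0]])

```text
time: 15.6
ee_pos: [0.6123, 0.0587, 0.0824]
eef_rot: [0.998, -0.056, -0.001, 0.0]
ft_force: [-0.3, 0.4, 0.6]
width: 0.0006
```

Run:
```python
from h import *
st()
```

```text
t15.60 w [612.3  58.7  82.4] box [44.8 53.5 82.4] yaw -6.46 tilt 0.08 F [-0.3  0.4  0.6] w0.6
```

Emit:
play_rows(commands=[[0,0,6,0,0,0,0],[0,0,6,0,0,0,0],[-2.28,-4.14,0,0,0,0,0],[-2.28,-4.14,0,0,0,0,0],[-2.28,-4.14,0,0,0,0,0],[-2.28,-4.14,0,0,0,0,0],[-2.28,-4.14,0,0,0,0,0],[0,0,0,0,0,0,0],[0,0,0,0,0,0,0]])

```text
time: 16.73
ee_pos: [0.4991, -0.1475, 0.2036]
eef_rot: [0.998, -0.056, 0.0, -0.0]
ft_force: [0.4, 0.9, 1.1]
width: 0.0002
```

Run:
```python
from h import *
st()
cs=snap('scene');ct=snap('top')
a=cv2.resize(ct['img'][150:230,220:330],(440,320),interpolation=cv2.INTER_CUBIC)
b=cv2.resize(cs['img'][160:280,195:305],(352,384),interpolation=cv2.INTER_CUBIC)
o=np.zeros((384,792,3),'u1');o[:320,:440]=a;o[:,440:]=b
cv2.imwrite('pics/c5.png',o[:,:,::-1])
```

```text
t16.73 w [ 499.1 -147.5  203.6] box [ -44.3 -164.2  203.6] yaw -6.44 tilt 0.03 F [0.4 0.9 1.1] w0.2
```

View pics/c5.png

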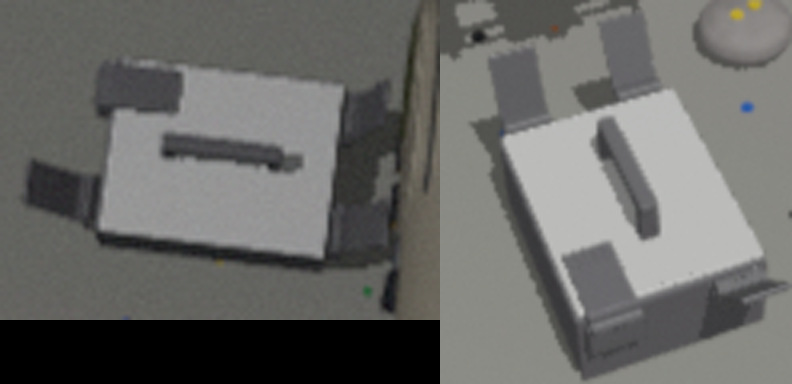

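LF is snapped down (crop (600,280)) and the other three are open. RN is next, with the same motion mirrored.

Emit:
play_rows(commands=[[0,0,-3.3,0,0,0,0],[0,0,-3.3,0,0,0,0],[0,0,-3.2,0,0,0,0],[0,0,0,0,0,0,0],[0.24,2.1,0,0,0,0,0],[0.24,2.1,0,0,0,0,0],[0.24,2.1,0,0,0,0,0],[0.24,2.1,0,0,0,0,0],[0.12,1,0,0,0,0,0],[0.12,1,0,0,0,0,0],[0.08,0.7,-0.6,0,0,0,0],[0,0,-0.8,0,0,0,0],[0,0,-0.8,0,0,0,0],[0,0,0,0,0,0,0]])

```text
time: 18.58
ee_pos: [0.5108, -0.0375, 0.0823]
eef_rot: [0.998, -0.057, -0.001, -0.0]
ft_force: [0.3, 0.3, 0.4]
width: 0.0005
```

Run:
```python
from h import *
st()
```

```text
t18.57 w [510.8 -37.5  82.3] box [-45.1 -53.6  82.3] yaw -6.50 tilt 0.10 F [0.3 0.3 0.4] w0.5
```

Emit:
play_rows(commands=[[0,0,6,0,0,0,0],[0,0,6,0,0,0,0],[0.62,5.43,0,0,0,0,0],[0.62,5.43,0,0,0,0,0],[0.62,5.43,0,0,0,0,0],[0.62,5.43,0,0,0,0,0],[0,0,0,0,0,0,0],[0,0,0,0,0,0,0]])

```text
time: 19.58
ee_pos: [0.5364, 0.1794, 0.2031]
eef_rot: [0.998, -0.056, -0.0, 0.0]
ft_force: [-0.6, -0.4, 0.8]
width: 0.0002
```

Run:
```python
from h import *
st()
cs=snap('scene');ct=snap('top')
a=cv2.resize(ct['img'][150:230,220:330],(440,320),interpolation=cv2.INTER_CUBIC)
b=cv2.resize(cs['img'][160:280,195:305],(352,384),interpolation=cv2.INTER_CUBIC)
o=np.zeros((384,792,3),'u1');o[:320,:440]=a;o[:,440:]=b
cv2.imwrite('pics/c6.png',o[:,:,::-1])
```

```text
t19.57 w [536.4 179.4 203.1] box [-44.2 164.9 203.1] yaw -6.48 tilt 0.03 F [-0.6 -0.4  0.8] w0.2
```

View pics/c6.png

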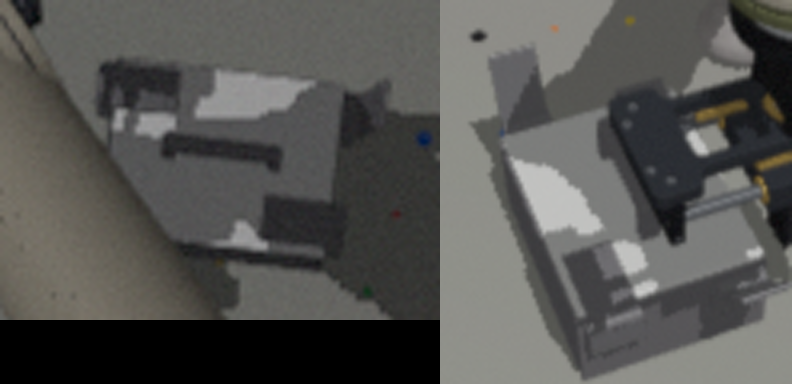

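LF and RN are down (top crop (140,85) and (300,220)); RF and LN are still open. Next are LN and then RF.

Emit:
play_rows(commands=[[0.1,0.8,-3.3,0,0,0,0],[0,0,-3.3,0,0,0,0],[0,0,-3.2,0,0,0,0],[0,0,0,0,0,0,0],[-0.1,-0.8,0,0,0,0,0],[-0.24,-2.1,0,0,0,0,0],[-0.24,-2.1,0,0,0,0,0],[-0.24,-2.1,0,0,0,0,0],[-0.24,-2.1,0,0,0,0,0],[-0.12,-1,0,0,0,0,0],[-0.12,-1,0,0,0,0,0],[-0.08,-0.7,-0.6,0,0,0,0],[0,0,-0.8,0,0,0,0],[0,0,-0.8,0,0,0,0],[0,0,0,0,0,0,0]])

```text
time: 21.55
ee_pos: [0.5228, 0.0691, 0.0823]
eef_rot: [0.998, -0.056, -0.001, 0.0]
ft_force: [-0.4, -0.1, -0.1]
width: 0.0003
```

Run:
```python
from h import *
st()
```

```text
t21.55 w [522.8  69.1  82.3] box [-45.2  53.7  82.3] yaw -6.44 tilt 0.10 F [-0.4 -0.1 -0.1] w0.3
```

Emit:
play_rows(commands=[[0,0,6,0,0,0,0],[0,0,6,0,0,0,0],[1.62,-5.69,0,0,0,0,0],[1.62,-5.69,0,0,0,0,0],[1.62,-5.69,0,0,0,0,0],[1.62,-5.69,0,0,0,0,0],[0,0,0,0,0,0,0],[0,0,-3.3,0,0,0,0],[0,0,-3.3,0,0,0,0],[0,0,-3.2,0,0,0,0],[0,0,0,0,0,0,0]])

```text
time: 22.92
ee_pos: [0.5869, -0.1576, 0.1034]
eef_rot: [0.998, -0.056, -0.002, -0.001]
ft_force: [0.6, -0.4, 1.0]
width: 0.0005
```

Emit:
play_rows(commands=[[0.24,2.1,0,0,0,0,0],[0.24,2.1,0,0,0,0,0],[0.24,2.1,0,0,0,0,0],[0.24,2.1,0,0,0,0,0],[0.12,1,0,0,0,0,0],[0.12,1,0,0,0,0,0],[0.08,0.7,-0.6,0,0,0,0],[0,0,-0.8,0,0,0,0],[0,0,-0.8,0,0,0,0],[0,0,0,0,0,0,0]])

```text
time: 24.18
ee_pos: [0.6006, -0.048, 0.0823]
eef_rot: [0.998, -0.057, -0.001, -0.0]
ft_force: [-0.2, 0.5, 0.2]
width: 0.0002
```

Emit:
play_rows(commands=[[0,0,6,0,0,0,0],[0,0,6,0,0,0,0],[0,0,6,0,0,0,0],[-2,-5,0,0,0,0,0],[-2,-5,0,0,0,0,0],[-2,-5,0,0,0,0,0],[0,0,0,0,0,0,0],[0,0,0,0,0,0,0]])

```text
time: 25.18
ee_pos: [0.5413, -0.1972, 0.2635]
eef_rot: [0.998, -0.056, 0.0, -0.0]
ft_force: [-0.7, 0.1, -0.2]
width: 0.0007
```

Run:
```python
from h import *
st()
cs=snap('scene');ct=snap('top')
a=cv2.resize(ct['img'][80:280,140:430],(435,300),interpolation=cv2.INTER_CUBIC)
b=cv2.resize(cs['img'][160:280,195:305],(352,384),interpolation=cv2.INTER_CUBIC)
o=np.zeros((384,792,3),'u1');o[:300,:435]=a;o[:,440:]=b
cv2.imwrite('pics/c7.png',o[:,:,::-1])
```

```text
t25.18 w [ 541.3 -197.2  263.5] box [   3.2 -208.8  263.5] yaw -6.48 tilt 0.03 F [-0.7  0.1 -0.2] w0.7
```

View pics/c7.png

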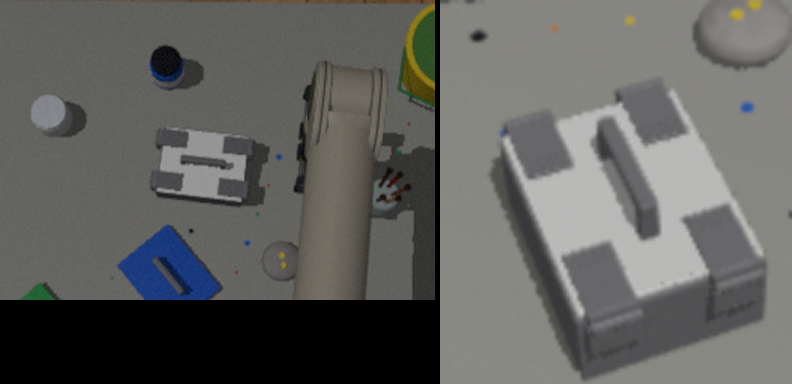

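All four clips lie flat over the seated lid, the bystanders are in place, and the arm is clear. Handing in.

```bash
python3 -c "
from h import *
print(r.close_job())"
```

```text
the job is handed in; nothing more can be done
None
```

The lid is on the box and all four clips are snapped down; I handed the job in at about 25 s of the 72 s allowed. No verdict was reported.

- **Clips before the lid:** left far leaned in over the mouth, so I pushed it outward. I also pushed right near out for margin.
- **Lid:** I gripped it by the handle and lowered it in. It stopped at the expected height, with about 11 N of contact force before release.
- **Clip order:** left far, then right near diagonally opposite, then left near and right far.

**Last checks:** the final pictures show all four clips flat over the lid, and the gripper is clear and unloaded. By eye, the tub, paint jar, stone and brush jar looked unmoved; I did not re-measure them.

**One disagreement:** while the lid hung over the box, the camera put it about 3.5 mm further along the box's y than the gripper did. I aimed between the two and it seated without trouble. The final sideways fit was checked only by eye and from the gripper's position (within about 2 mm).

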